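# Load the blade into the gasket cutter's holder and clamp it

## Task

Load the wide steel blade into the gasket cutter's blade holder: slide it across the bed, without lifting it off, until its notch has gone over the locating pin and its notched edge sits flush against the fence along its whole length. Then swing the clamp flap over and press it fully down onto the blade. Leave the two ring gaskets, the bin and the spanner where they are.

Things in the scene. Friction and masses are not known exactly. Their poses are not given: they have to be found in the camera images.
- holder: Blade holder, screwed to the bench: a dark steel bed plate, flat, 12 mm thick (its top is at z = 12 mm in this frame). Origin on the bench surface; x points in the loading direction (towards the fence), y across, z up. The bed spans x -140 to +150 mm, y -110 to +110 mm. It carries a fence, one pin and a hinged clamp flap.
- fence (a point): Middle of the upper edge of the fence's face, which looks to the holder's -x. The fence is a straight grey bar across the bed, 220 mm long and 14 mm high above the bed; its face is at x = +90 mm in the holder's frame.
- pin (a point): Centre of the top of the single steel locating pin, upright on the bed at x = +62 mm, y = 0 in the holder's frame: 14 mm in diameter, 12 mm high above the bed, rim chamfered 2 mm.
- blade: The loose flat steel blade; origin at the centre of its underside, axes as for blade_mid. It starts lying flat on the bed in front of the pin, with its centre up to 22 mm to either side of the pin's line and skewed by up to 0.25 rad. About 0.4 to 0.75 kg.
- blade_mid (a point): Centre of the blade, half-way up its 6 mm thickness; axes are the blade's: x towards its notched edge, z up. 100 mm along x, 150 mm along y (too wide to grip across). Fully home, this point is at x = +40 mm, y = 0, z = 15 mm in the holder's frame and the two x axes are parallel; the pin then stands 5 mm clear of the slot's bottom, so the fence is what stops the blade.
- notch (a point): Middle of the notch's mouth, in the blade's edge that faces the fence (blade x = +50 mm, y = 0). The notch is 40 mm wide at the mouth, narrows evenly over the first 22 mm to a slot 18 mm wide, and is 40 mm deep in all.
- guard (a point): Middle of the outer face of the black guard fixed along the blade's other long edge (blade x = -50 mm), 150 mm long, 12 mm deep, 10 mm high from the bed: a safe place to push.
- clamp (a joint): Angle of the clamp flap about its hinge: 0 = closed, level over the seated blade (end stop); 1.57 = upright; starts open between 1.45 and 2.0 (about upright or leaning back, away from the blade). The hinge is stiff with friction (0.13 N m, no spring): the flap stays where it is left and must be taken all the way down; 2 to 6 N at its free edge moves it.
- clamp_hinge (a point): Middle of the flap's hinge axis, which runs along the holder's y at x = +105 mm, z = 34 mm in the holder's frame.
- clamp_edge (a point): Middle of the free edge of the aluminium clamp flap: 140 mm wide, 75 mm from hinge axis to this edge, 8 mm thick, centred on the axis. A lip along this edge, 8 mm thick, stands 12 mm proud of the upper face (away from the blade when upright). Closed, the upper face is at z = 38 mm in the holder's frame; two rubber feet 11 mm deep under it end 1 mm above a seated blade.
- wound_gasket: Bystander: yellow flat ring gasket, 124 mm outside, 92 mm inside, 6 mm thick; origin at the centre of its underside.
- sheet_gasket: Bystander: green flat ring gasket, 110 mm outside, 60 mm inside, 4 mm thick; origin at the centre of its underside.
- bin: Bystander: open blue stock bin, 110 x 160 mm, 60 mm high; origin at the centre of its underside.
- spanner: Bystander: steel spanner, 170 mm long, lying flat; origin near its middle.
Not all that is in view belongs to the job. Several things have the shape of the blade; the one meant has the colours described above.

How it is judged:
On the way, in this order (a step that is already met when the one before it is completed fails the run):
1. the blade lies flat on the bed with its notch over the pin, flush against the fence (x of blade_mid in the frame of holder above 0.0368 m and y of blade_mid in the frame of holder between -0.004 and 0.004 m and z of blade_mid in the frame of holder between 0.0125 and 0.017 m and angle between the x axis of blade_mid and the x axis of holder, either way round below 0.035 rad and angle between blade_mid's own z axis and vertical below 0.03 rad), for 0.2 s.
2. the clamp flap is fully down on the seated blade (all of step 1 and value of joint clamp below 0.06 rad), for 0.2 s.
At the end, for the whole second after the job is handed in: The blade lies flat and at rest on the bed with its notch over the pin: its centre within about 3 mm of fully home along the holder's x and 4 mm across, square to the holder within 0.035 rad; the clamp flap is down (below 0.06 rad). The bystanders have moved less than 30 mm (all of step 2 and linear speed of blade below 0.01 m/s); the robot touches nothing.
It fails at once if the yellow ring gasket is moved by 30 mm or more (distance of wound_gasket from where it was at the start of the episode above 0.03 m).
It fails at once if the green ring gasket is moved by 30 mm or more (distance of sheet_gasket from where it was at the start of the episode above 0.03 m).
It fails at once if the blue bin is moved by 30 mm or more (distance of bin from where it was at the start of the episode above 0.03 m).
It fails at once if the spanner is moved by 30 mm or more (distance of spanner from where it was at the start of the episode above 0.03 m).
It fails at once if the blade is lifted off the bed (by more than 20 mm) (z of blade_mid in the frame of holder above 0.035 m).
It also fails if it takes over 72 s, if anything falls off the work surface, if the arm or the gripper's body presses on something with over 40 N, if the wrist force passes 120 N, or if a joint passes its speed limit or range.

## Robot

A 6-joint arm with a two-finger parallel gripper is mounted at the origin on the work surface. World frame = base frame: x ahead of the robot, y to its left, z up, the work surface at z = 0. Lengths are in m, angles in rad, forces in N, time in s.
With the tool pointing down it reaches from about 0.3 to 0.85 m from the base axis. Payload 4.2 kg.
Tool frame: the origin (TCP) lies at the very end of the fingers, on their centre line; the grasp point (between the pads) lies 19 mm behind it (r.grasp_offset is the distance from the TCP to the grasp point, in m); z points along the fingers, y is the line along which they close (so a half turn about z gives the same grasp; the last joint's range is limited). The gripper opens to 91 mm and grips with 3 to 60 N. Pads are 32 mm wide; open, the fingers measure 118 mm over their backs; the gripper's body (76 mm by 178 mm) begins 60 mm behind the grasp point.
Start: joints at [-1.127, 0.32, 1.565, -0, 1.257, -0.02], TCP at [0.257, -0.514, 0.214] pointing down, gripper open.
Joint ranges: [-3.11, 3.11], [-0.84, 2.01], [0.21, 2.61], [-1.34, 4.49], [0.05, 2.63], [-2.56, 2.56]. Speed limits (rad/s): [2.57, 2.57, 3.14, 3.14, 3.14, 3.14].

## Interface

Orientations are given as a unit quaternion [w, x, y, z].
In Python, from workcell import readout, camera, calibration, r gives the robot as it stands.
- The arm moves only by the shell command python3 -m crank 'ROWS' [OPENING]. ROWS is JSON, one flat list of numbers, 6 for each row, row after row: the shift along the world's x, y, z each as a share of 10 cm, from -1 to 1, then the turn, a rotation vector about the world's x, y, z each as a share of pi/2 rad, from -1 to 1. In form: [x, y, z, ax, ay, az, x, y, z, ax, ay, az, ...]. A call has exactly 5 rows; each row shifts and turns the commanded pose from where the row before left it; what a row does not reach is not made up. A row lasts 1/8 s, in which the tool goes at most 62.5 mm and 10.7 degrees, less where a joint would pass 70% of its speed; a pose out of reach is approached as far as the arm can. A call with a number of a shift or a turn outside -1 to 1 is refused whole. A call with a gripper value outside its range is refused whole. OPENING is the closure, from 0 (fully open) to 1 (shut), set as the call begins (- or left out, the last holds). The fingers move at their own pace and stop on an object; the grip force is fixed at half the most. Time passes only in rows, so rows that do not move let the fingers close, or fill a call up. It gives the time, the measured TCP pose, the force, the opening and the grip force at its end, in the units of the state.
- readout.sense(): the state, without advancing time (a new reading comes with each control period).
- camera(name): name is "scene" or "top"; returns the picture (420x560x3 uint8, red, green, blue); there is no depth.
- calibration(name): a dict with "camera_matrix" (3x3 intrinsics, pixels), "distortion" ([k1, k2, p1, p2, k3] as OpenCV has them; the pictures are not rectified), "camera_from_world" (4x4, takes a point from world to camera coordinates). Camera axes: x right, y up, looking along -z (the intrinsics and any distortion apply to the point x, -y, -z); pixel columns grow to the right and rows downward; lengths in m; the calibration is good to about 2 mm. A picture is of the moment at which its call begins. calibration takes no time and is no camera call.
- r.close_job(): hands the job in; it is judged then, once.
The state is a dict: "clock": time; "joint_positions": joint angles; "joint_vel": joint speeds; "joint_torque": joint torques, N m; "position": TCP position; "tool_rot": TCP orientation; "contact_force": force on the tool from outside, world axes, zero at the start; "torque": the same for the moment, N m; "gripper_width": opening from 0.0 (shut) to 1.0 (fully open); "grip_force": force on a finger pad.
Only numpy, scipy, OpenCV 4.12 (cv2) and the standard library are available. Lean on these libraries where they do the work, as an engineer would, in place of code of your own. Each camera call takes 0.05 s, during which the arm holds its last target. There are 200 camera calls.

## Working session

There is one attempt and no reset: what is moved stays moved. The work goes in short steps, Python scripts to look and compute and a shell command to move; the robot and the scene stay as the last step left them, time stands still between calls to the robot, and variables do not carry over. Pictures are saved under pics/ and viewed, at most 10 in all, crops included, and the job is handed in when it is done.

```bash
ls; mkdir -p pics; python3 - <<'E'
from workcell import readout,camera,calibration,r
import cv2
for n in("scene","top"):
    cv2.imwrite(f"pics/{n}0.png",camera(n)[:,:,::-1])
    c=calibration(n);print(c)
print(readout.sense())
E
```

```text
pics
{'camera_matrix': array([[404.96169362,   0.        , 268.87461769],
       [  0.        , 404.96169362, 219.2401654 ],
       [  0.        ,   0.        ,   1.        ]]), 'distortion': array([-0.0450065,  0.       ,  0.       ,  0.       ,  0.       ]), 'camera_from_world': array([[ 0.45135547,  0.89225433,  0.01266711, -0.30853983],
       [-0.60164058,  0.29380076,  0.74277165,  0.24106716],
       [ 0.65901961, -0.34287509,  0.66942499, -1.39098071],
       [ 0.        ,  0.        ,  0.        ,  1.        ]])}
{'camera_matrix': array([[391.71517146,   0.        , 280.81404509],
       [  0.        , 391.71517146, 214.24007524],
       [  0.        ,   0.        ,   1.        ]]), 'distortion': array([-0.0660722,  0.       ,  0.       ,  0.       ,  0.       ]), 'camera_from_world': array([[-0.01327822, -0.9997962 , -0.01520663,  0.09588885],
       [ 0.98260647, -0.01586405,  0.18502121, -0.51160637],
       [-0.18522474, -0.01248538,  0.98261687, -0.9549116 ],
       [ 0.        ,  0.        ,  0.        ,  1.        ]])}
{'clock': 0.1, 'joint_positions': array([-1.12696610e+00,  3.20240011e-01,  1.56552776e+00,  2.48357199e-05,
        1.25740798e+00, -2.00047755e-02]), 'joint_vel': array([-0.00018761, -0.00048052, -0.00299093,  0.00104579, -0.00012517,
        0.0016214 ]), 'joint_torque': array([-1.10985009e-03, -4.13334239e+01, -2.32509202e+01,  7.26625789e-02,
        4.22162481e-02, -4.29508759e-05]), 'position': array([ 0.2570598 , -0.51384577,  0.21320881]), 'tool_rot': array([-7.76325144e-04,  9.73228035e-01,  2.29840304e-01, -1.54940593e-04]), 'contact_force': array([-0.02772644, -0.3282046 ,  0.72669863]), 'torque': array([-2.94008851e-02, -4.28756715e-06, -3.28938248e-02]), 'grip_force': 0.0, 'gripper_width': 1.0011379458240752}
```

View pics/scene0.png

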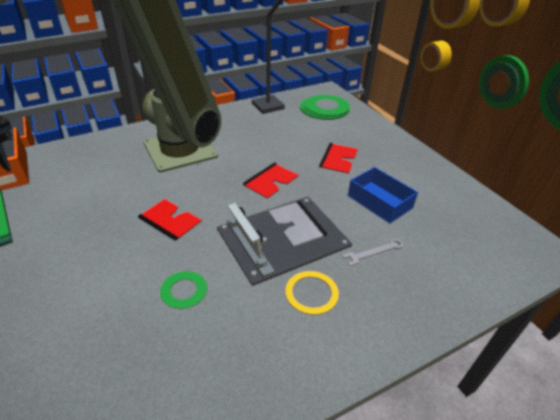

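View pics/top0.png

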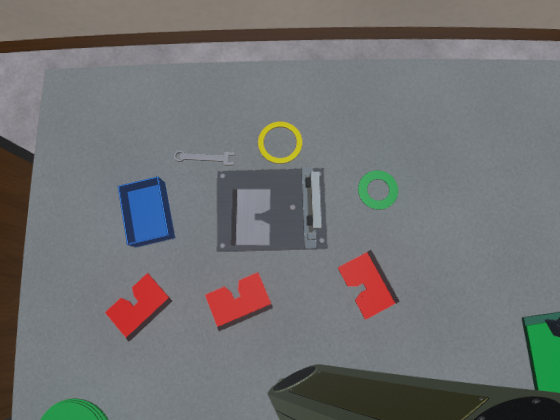

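The scene picture shows the holder around (285,240) with a steel-grey blade at (297,222). The top picture shows that blade at (254,217), its guard at (235,217), the pin at (292,207) and the open flap at (315,200).

Things that could be taken for the blade are the red plates at top (138,305), (238,300) and (368,285), and the grey one at (254,217). The grey steel plate with the black guard lies on the bed, so I choose it. I'll check it in a close crop.

```bash
cat > h.py <<'E'
import numpy as np,cv2
from workcell import readout,camera,calibration,r
def ray(n,px):
    c=calibration(n);T=np.array(c["camera_from_world"])
    u=cv2.undistortPoints(np.array(px,float).reshape(-1,1,2),c["camera_matrix"],c["distortion"]).reshape(-1,2)
    d=np.c_[u[:,0],-u[:,1],-np.ones(len(u))]@T[:3,:3]
    return -T[:3,:3].T@T[:3,3],d
def onz(n,px,z):
    o,d=ray(n,px);return o+d*((z-o[2])/d[:,2])[:,None]
def proj(n,P):
    c=calibration(n);T=np.array(c["camera_from_world"])
    p=np.atleast_2d(P)@T[:3,:3].T+T[:3,3];p=p*[1,-1,-1]
    return cv2.projectPoints(p,np.zeros(3),np.zeros(3),c["camera_matrix"],c["distortion"])[0].reshape(-1,2)
def blade(n,img,z,box):
    x0,y0,x1,y1=box
    g=img[y0:y1,x0:x1].astype(int)
    m=((g.min(2)>125)&(np.ptp(g,axis=2)<40)).astype(np.uint8)
    k,l,s,_=cv2.connectedComponentsWithStats(m)
    i=1+np.argmax(s[1:,4]);m=(l==i).astype(np.uint8)
    c=max(cv2.findContours(m,cv2.RETR_EXTERNAL,cv2.CHAIN_APPROX_NONE)[0],key=cv2.contourArea).reshape(-1,2)+[x0,y0]
    return c,onz(n,c,z)[:,:2]
E
python3 - <<'E'
from h import *
im=cv2.imread("pics/top0.png")
cv2.imwrite("pics/crop0.png",cv2.resize(im[150:270,200:345],None,fx=5,fy=5,interpolation=cv2.INTER_CUBIC))
rgb=im[:,:,::-1]
c,P=blade("top",rgb,.018,(222,175,290,250))
rect=cv2.minAreaRect((P*1000).astype(np.float32));print(rect)
g=rgb.astype(int).max(2);m=(g[150:270,200:345]<95).astype(np.uint8)
print(rgb[217,254],rgb[180,228],rgb[160,228],rgb[217,235])
for q in [(222,175),(222,245),(321,240)]: print(onz("top",[q],.012))
print(onz("top",[(292,207)],.024))
E
```

```text
((513.3414916992188, 162.58685302734375), (84.58590698242188, 145.1551055908203), 88.98486328125)
[120 121 130] [80 83 91] [124 125 126] [64 62 65]
[[0.63101095 0.24734104 0.012     ]]
[[0.44006517 0.24450882 0.012     ]]
[[ 0.44940572 -0.01564181  0.012     ]]
[[0.53649826 0.05895582 0.024     ]]
```

View pics/crop0.png

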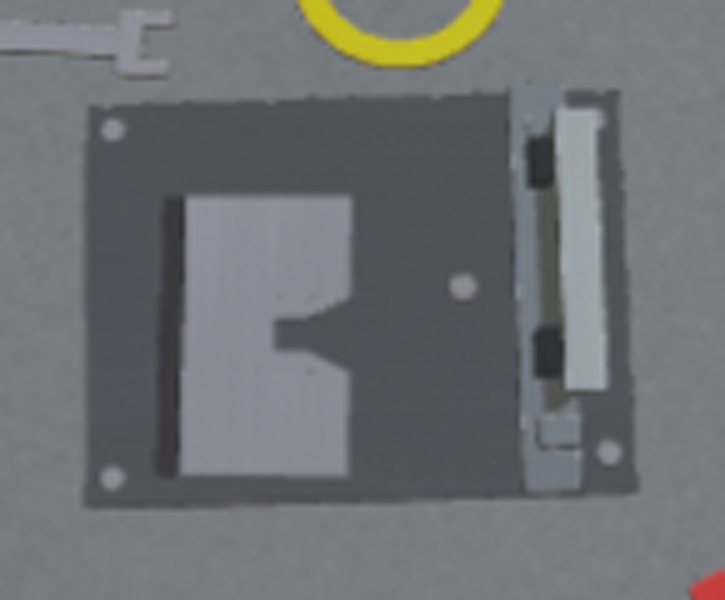

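The crop confirms it: a steel-grey plate with a black guard on its left, its notch at crop (275-350,335) facing the pin at (463,287), on the dark bed. Next I compute the frames.

```bash
cat >> h.py <<'E'
def fit(loc,wor):
    "2D rigid fit; returns yaw,t"
    a=loc-loc.mean(0);b=wor-wor.mean(0)
    yaw=np.arctan2((a[:,0]*b[:,1]-a[:,1]*b[:,0]).sum(),(a*b).sum())
    R=np.array([[np.cos(yaw),-np.sin(yaw)],[np.sin(yaw),np.cos(yaw)]])
    t=wor.mean(0)-R@loc.mean(0);return yaw,R,t,(wor-loc@R.T-t)
HR=None
E
python3 - <<'E'
from h import *
C=lambda a:np.array(a)/5+[200-.4,150-.4]
# bed corners: tl=(x-140,y+110), bl=(-140,-110), tr=(150,110), br(150,-110)
W=np.r_[onz("top",C([(92,105),(85,507),(618,92),(638,492)]),.012)[:,:2],onz("top",C([(463,287)]),.024)[:,:2]]
L=np.array([(-140,110),(-140,-110),(150,110),(150,-110),(62,0)])/1e3
yaw,R,t,e=fit(L,W);print("holder",yaw,t,e*1e3)
B=onz("top",C([(185,196),(352,196),(348,475),(180,476)]),.018)[:,:2]
G=onz("top",C([(165,195),(155,475)]),.019)[:,:2]
print("blade in holder mm",((np.r_[B,G]-t)@R)*1e3)
LB=np.array([(-38,75),(50,75),(50,-75),(-38,-75)])/1e3
y2,R2,t2,e=fit(LB,B);print("blade yaw rel",y2-yaw,(t2-t)@R*1e3,t2,e*1e3)
# flap lip upper edge: try heights
for z in(.109,.105): print(z,((onz("top",C([(600,110),(607,390),(555,110),(566,390)]),z)[:,:2]-t)@R)*1e3)
print("notch slot",((onz("top",C([(275,318),(275,350)]),.018)[:,:2]-t)@R)*1e3)
g=r.grasp_offset;print(g)
E
```

```text
holder -1.5616633944309715 [0.53556421 0.11965572] [[-0.58284945 -2.13680805]
 [ 0.16530948 -0.09984517]
 [-1.13204592  1.30644772]
 [ 1.19038434  0.15917653]
 [ 0.35920155  0.77102897]]
blade in holder mm [[ -86.21280484   55.24783489]
 [   3.38017315   52.83410891]
 [  -1.29841018  -96.83481269]
 [ -89.06728517  -95.31134756]
 [ -96.84087056   55.83491131]
 [-102.02801326  -94.60067675]]
blade yaw rel -0.024341864024361337 [-49.29780427 -20.87001735] [0.51424484 0.16876087] [[ 0.20829713  0.7536513 ]
 [-0.04875856 -0.86781182]
 [ 0.22848514  0.16242745]
 [-0.3880237  -0.04826693]]
0.109 [[129.31681904  69.75711739]
 [126.93274785 -69.1707003 ]
 [107.23876254  70.32490732]
 [107.36819534 -68.67828024]]
0.105 [[129.69457897  70.96133876]
 [127.30020306 -68.56696975]
 [107.52109399  71.53158286]
 [107.65108625 -68.0724213 ]]
notch slot [[-38.51963928 -12.58762032]
 [-38.692553   -29.77366727]]
0.0188
```

Blade in the holder frame: centre (-49, -21) mm, skew -0.02 rad. The plan is to push it sideways by +21 mm on its near side (world +x), then push the guard along world -y, then close the flap.

```bash

python3 -m crank '[0.1,0.46,0,0,0,-0.02,0.1,0.46,0,0,0,-0.02,0.1,0.46,0,0,0,-0.02,0.1,0.46,0,0,0,-0.02,0.1,0.46,0,0,0,-0.02]' 0.34
python3 -m crank '[0.1,0.46,0,0,0,-0.02,0.1,0.46,0,0,0,-0.02,0.1,0.46,0,0,0,-0.02,0.1,0.46,0,0,0,-0.02,0.1,0.46,0,0,0,-0.02]'
python3 -m crank '[0.1,0.46,0,0,0,-0.02,0.1,0.46,0,0,0,-0.02,0.1,0.46,0,0,0,-0.02,0.1,0.46,0,0,0,-0.02,0.0,0.0,0,0,0,-0.01]'
```

```text
clock: 0.72
position: [0.3072, -0.2826, 0.2137]
tool_rot: [-0.0, 0.988, 0.152, -0.0]
contact_force: [-0.1, -0.5, -0.4]
gripper_width: 0.657
grip_force: 0.0
clock: 1.35
position: [0.3571, -0.0528, 0.2139]
tool_rot: [0.0, 0.997, 0.074, 0.0]
contact_force: [0.5, -0.2, -0.4]
gripper_width: 0.659
grip_force: 0.0
clock: 1.98
position: [0.3974, 0.132, 0.2136]
tool_rot: [-0.0, 1.0, 0.006, -0.0]
contact_force: [-0.1, -0.2, 1.0]
gripper_width: 0.66
grip_force: 0.0
```

```bash

python3 -m crank '[0.12,0.39,0,0,0,0,0,0,-0.5,0,0,0,0,0,-0.5,0,0,0,0,0,-0.5,0,0,0,0,0,-0.3,0,0,0]'
python3 -m crank '[0,0,-0.12,0,0,0,0,0,-0.08,0,0,0,0,0,0,0,0,0,0,0,0,0,0,0,0,0,0,0,0,0]'
python3 - <<'E'
from h import *
im=camera("top");cv2.imwrite("pics/a1.png",cv2.resize(im[150:300,190:350,::-1],None,fx=4,fy=4))
E
```

```text
clock: 2.6
position: [0.4076, 0.1671, 0.0318]
tool_rot: [0.001, 1.0, 0.004, -0.002]
contact_force: [-0.6, 1.1, 0.0]
gripper_width: 0.661
grip_force: 0.0
clock: 3.22
position: [0.4098, 0.169, 0.0147]
tool_rot: [-0.0, 1.0, 0.004, 0.001]
contact_force: [-0.6, -0.8, -0.1]
gripper_width: 0.66
grip_force: 0.0
```

View pics/a1.png

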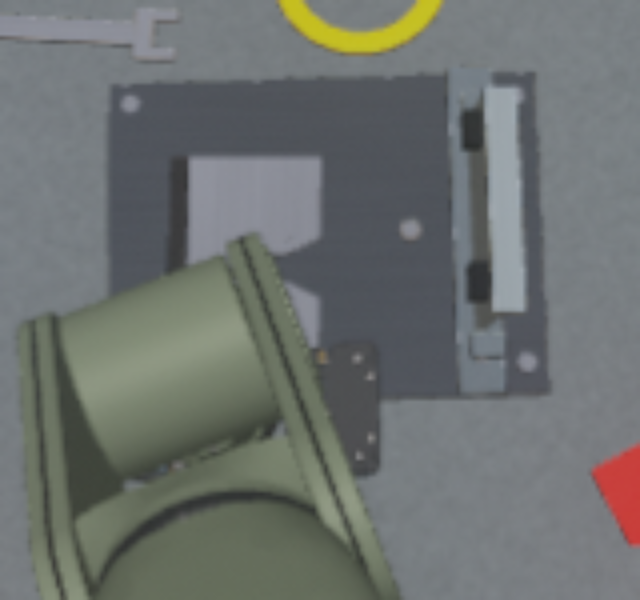

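The arm stands near the blade's lower side. The blade hasn't moved (far edge at crop (190-320,157)) and the pin is at (410,230). Pushing sideways now.

```bash

python3 -m crank '[0.08,0,0,0,0,0,0.06,0,0,0,0,0,0.06,0,0,0,0,0,0.05,0,0,0,0,0,0.05,0,0,0,0,0]'
cat >> h.py <<'E'
H=(-1.5617,np.array([.53556,.11966]))
def hold(P):
    c,s=np.cos(H[0]),np.sin(H[0]);return (P-H[1])@np.array([[c,-s],[s,c]])*1e3
def meas():
    "far (+y) edge of the blade, front edge, in holder mm"
    im=camera("top")
    c,P=blade("top",im,.018,(222,170,287,250));p=hold(P)
    hi=p[:,1].max();e=p[(p[:,1]>hi-4)];e=e[(e[:,0]>e[:,0].min()+6)&(e[:,0]<e[:,0].max()-6)]
    print("far edge y",e[:,1].mean(),"slope",np.polyfit(e[:,0],e[:,1],1)[0])
    hx=np.percentile(p[:,0],99);f=p[(p[:,0]>hx-4)&(p[:,1]<hi-6)]
    print("front x",f[:,0].mean(),"slope",np.polyfit(f[:,1],f[:,0],1)[0],"min x",p[:,0].min(),"yr",f[:,1].min(),f[:,1].max())
    return im
E
python3 -c "
from h import *
meas()"
```

```text
clock: 3.9
position: [0.4395, 0.1687, 0.0137]
tool_rot: [0.0, 1.0, 0.004, -0.0]
contact_force: [-1.6, -0.6, -0.3]
gripper_width: 0.659
grip_force: 1.0
far edge y 69.302892204959 slope 0.02670242335764705
front x -4.109093698466874 slope -0.039480786873779906 min x -85.15906873292579 yr 16.892343693236683 63.55275570696076
```

```bash

python3 -m crank '[0.03,0,0,0,0,0,0.025,0,0,0,0,0,0,0,0,0,0,0,0,0,0,0,0,0,0,0,0,0,0,0]'
python3 -c "
from h import *
meas()"
python3 -m crank '[-0.15,0,0,0,0,0,-0.15,0,0,0,0,0,0,0,0.5,0,0,0,0,0.6,0.5,0,0,0.11,0,0.4,0,0,0,0.11]'
python3 -c "
from h import *
im=meas();cv2.imwrite('pics/a2.png',cv2.resize(im[150:300,190:350,::-1],None,fx=4,fy=4))"
```

```text
clock: 4.58
position: [0.4453, 0.1689, 0.0142]
tool_rot: [-0.0, 1.0, 0.004, 0.001]
contact_force: [-1.1, -0.2, -0.0]
gripper_width: 0.662
grip_force: 0.2
far edge y 75.41946299735783 slope -0.0011983215972100798
front x -4.170924178532779 slope -0.032430506631860805 min x -85.15080009261524 yr 22.339922086610624 69.0965043478589
clock: 5.25
position: [0.4159, 0.2589, 0.1075]
tool_rot: [-0.001, 0.984, 0.179, 0.004]
contact_force: [0.5, -0.6, -0.2]
gripper_width: 0.662
grip_force: 0.0
far edge y 75.53084677542162 slope -0.009154497084829322
front x -3.8914534726615697 slope -0.0060194838185192315 min x -87.82333139617946 yr -71.54946494890586 69.0965043478589
```

View pics/a2.png

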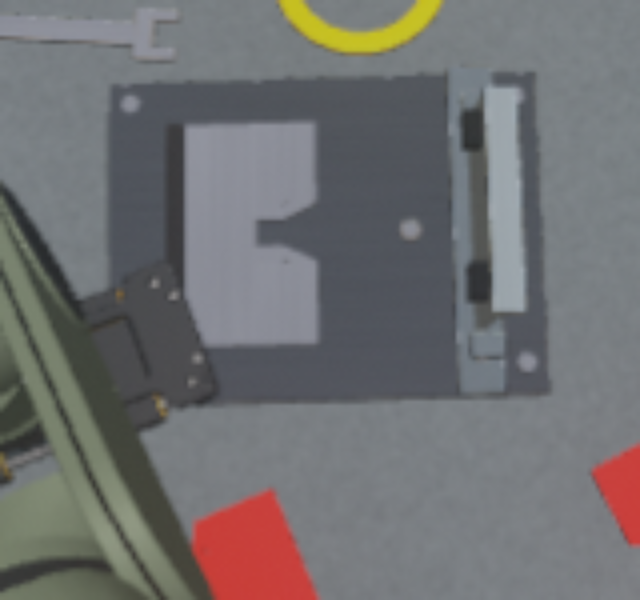

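The blade is square and its slot (crop y≈232) lines up with the pin (410,230). Next I turn the tool and go behind the guard.

```bash

python3 -m crank '[0.1,0,0.1,0,0,0.111,0.17,0,0,0,0,0.111,0.17,0,0,0,0,0.111,0.17,0,0,0,0,0.111,0.17,0,0,0,0,0.111]' 0.1
python3 -m crank '[0.17,0,0,0,0,0.111,0.17,0,0,0,0,0.111,0.06,0,0,0,0,0,0,0,0,0,0,0,0,0,0,0,0,0]'
```

```text
clock: 5.92
position: [0.4919, 0.2564, 0.1136]
tool_rot: [-0.0, 0.816, 0.577, -0.001]
contact_force: [-1.0, 0.1, -0.2]
gripper_width: 0.899
grip_force: 0.0
clock: 6.55
position: [0.5318, 0.2566, 0.1139]
tool_rot: [-0.0, 0.706, 0.708, -0.0]
contact_force: [0.1, 0.4, 0.4]
gripper_width: 0.901
grip_force: 0.0
```

```bash

python3 -m crank '[0.02,0,-0.4,0,0,0.004,0,0,-0.4,0,0,0,0,0,-0.18,0,0,0,0,0,0,0,0,0,0,0,0,0,0,0]'
python3 -m crank '[0,-0.1,0,0,0,0,0,-0.1,0,0,0,0,0,-0.1,0,0,0,0,0,-0.1,0,0,0,0,0,-0.1,0,0,0,0]'
python3 -c "
from h import *
im=meas();cv2.imwrite('pics/a3.png',cv2.resize(im[150:300,190:350,::-1],None,fx=4,fy=4))"
```

```text
clock: 7.18
position: [0.535, 0.257, 0.0169]
tool_rot: [0.0, 0.704, 0.71, 0.001]
contact_force: [0.1, 0.4, 0.1]
gripper_width: 0.899
grip_force: 0.0
clock: 7.8
position: [0.5354, 0.2065, 0.0165]
tool_rot: [0.0, 0.704, 0.71, 0.001]
contact_force: [-0.7, 4.6, 3.7]
gripper_width: 0.901
grip_force: 2.0
far edge y 74.8359466371068 slope -0.027089113658103337
front x 27.57717021874115 slope -0.0021161110794175367 min x -50.077527035935965 yr -69.67583310337726 68.2354664625614
```

View pics/a3.png

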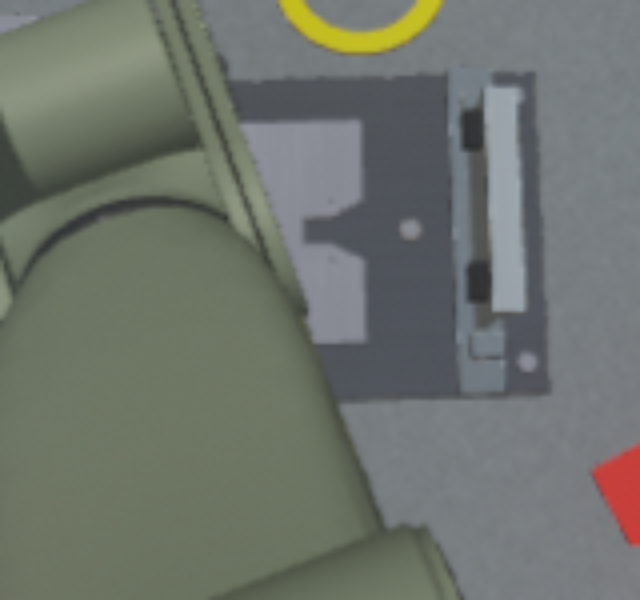

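The notch (305-365,230) is in line with the pin (410,230) and the front edge is square. I keep pushing.

```bash

python3 -m crank '[0,-0.1,0,0,0,0,0,-0.1,0,0,0,0,0,-0.1,0,0,0,0,0,-0.1,0,0,0,0,0,-0.1,0,0,0,0]'
python3 -m crank '[0,-0.04,0,0,0,0,0,-0.03,0,0,0,0,0,-0.03,0,0,0,0,0,-0.02,0,0,0,0,0,-0.02,0,0,0,0]'
python3 -m crank '[0,-0.02,0,0,0,0,0,-0.01,0,0,0,0,0,0,0,0,0,0,0,0,0,0,0,0,0,0,0,0,0,0]'
python3 -c "
from h import *
im=camera('top');cv2.imwrite('pics/a4.png',cv2.resize(im[150:300,190:350,::-1],None,fx=4,fy=4))"
```

```text
clock: 8.48
position: [0.5347, 0.156, 0.016]
tool_rot: [-0.0, 0.704, 0.711, 0.0]
contact_force: [0.2, 4.4, 2.4]
gripper_width: 0.896
grip_force: 2.0
clock: 9.1
position: [0.5345, 0.1467, 0.016]
tool_rot: [-0.002, 0.704, 0.71, 0.002]
contact_force: [-1.9, 21.3, 1.6]
gripper_width: 0.9
grip_force: 11.3
clock: 9.72
position: [0.5345, 0.1466, 0.0161]
tool_rot: [-0.004, 0.705, 0.71, 0.004]
contact_force: [-2.6, 28.7, -0.4]
gripper_width: 0.901
grip_force: 14.2
```

View pics/a4.png

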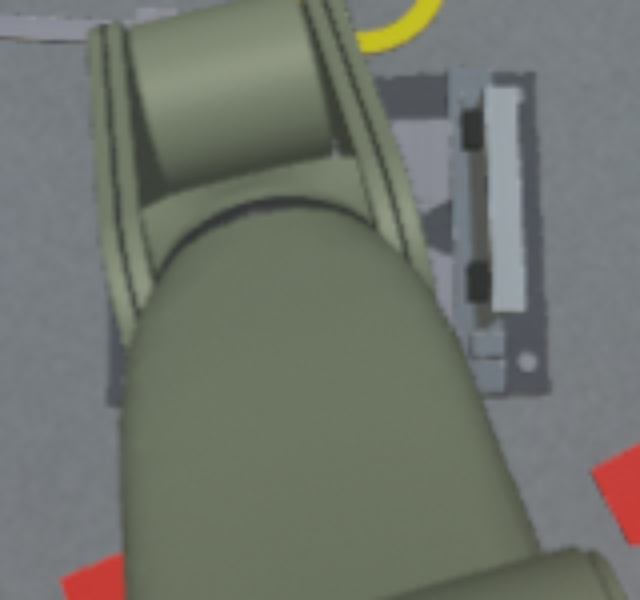

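The push stopped hard at the fence with 29 N, at tool y = 0.1466 (0.1457 predicted). The visible front edge lies along the fence at crop x≈448. I back off, rise and check.

```bash

python3 -m crank '[0,0.1,0,0,0,0,0,0.2,0,0,0,0,0,0,0.6,0,0,0,0,0,0.6,0,0,0,0,0,0.6,0,0,0]' 1
python3 -m crank '[0,-0.5,0.05,0,0,0,0,-0.5,0,0,0,0,0,-0.5,0,0,0,0,0,-0.5,0,0,0,0,0,-0.3,0,0,0,0]'
python3 -c "
from h import *
im=camera('scene');cv2.imwrite('pics/s5.png',cv2.resize(im[150:300,180:390,::-1],None,fx=3.8,fy=3.8,interpolation=cv2.INTER_CUBIC))"
```

```text
clock: 10.4
position: [0.5342, 0.1695, 0.1974]
tool_rot: [0.0, 0.704, 0.711, -0.001]
contact_force: [1.0, 0.1, 0.4]
gripper_width: 0.387
grip_force: 0.0
clock: 11.02
position: [0.5341, -0.0626, 0.2006]
tool_rot: [-0.0, 0.704, 0.71, -0.001]
contact_force: [-0.7, 0.9, -0.4]
gripper_width: 0.006
grip_force: 0.0
```

View pics/s5.png

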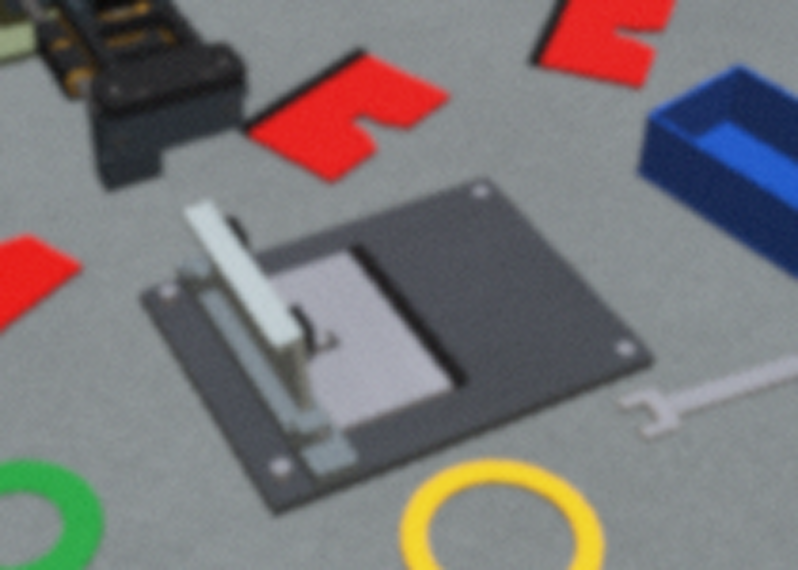

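The blade is under the raised flap against the fence. The guard edge runs from (355,250) to (460,382), parallel to the fence, and the slot's end shows at (330,342). I check it numerically from the top view.

```bash
python3 -c "
from h import *
im=camera('top')
c,P=blade('top',im,.018,(240,170,305,250));p=hold(P)
print(p.min(0),p.max(0))
b=p[(p[:,0]<p[:,0].min()+5)&(abs(p[:,1])<68)];print('rear',b[:,0].mean(),'slope',np.polyfit(b[:,1],b[:,0],1)[0],len(b),b[:,1].min(),b[:,1].max())
f=p[(abs(p[:,0]-30)<20)];print('sides',f[f[:,1]>60,1].mean(),f[f[:,1]<-60,1].mean())
cv2.imwrite('pics/a5.png',cv2.resize(im[150:300,190:350,::-1],None,fx=4,fy=4))"
```

```text
[  1.01675888 -72.82405494] [92.30524806 75.78346179]
rear 3.041932106876439 slope -0.0008679794117815036 50 -66.4618603448468 66.10733288026073
sides 73.71621656393948 -72.3764373704599
```

Rear edge at x = 3 mm (2 nominal), slope about 0, lateral centre +0.7 mm, so the blade is seated. Now the flap.

```bash

python3 -m crank '[0,0,-0.4,0,0,0,0,0,-0.4,0,0,0,0,0,-0.25,0,0,0,0,0.15,0,0,0,0,0,0.1,0,0,0,0]'
python3 -m crank '[0,0.1,0,0,0,0,0,0.1,0,0,0,0,0,0.1,0,0,0,0,0,0.1,0,0,0,0,0,0.1,0,0,0,0]'
python3 -m crank '[0,0.1,0,0,0,0,0,0.1,0,0,0,0,0,0.1,0,0,0,0,0,0.02,0,0,0,0,0,0,0,0,0,0]'
python3 -c "
from h import *
im=camera('scene');cv2.imwrite('pics/s6.png',cv2.resize(im[120:300,180:390,::-1],None,fx=3.3,fy=3.3,interpolation=cv2.INTER_CUBIC))"
```

```text
clock: 11.75
position: [0.5354, -0.0336, 0.0969]
tool_rot: [0.0, 0.703, 0.711, 0.001]
contact_force: [0.3, 0.5, 0.1]
gripper_width: 0.002
grip_force: 0.0
clock: 12.38
position: [0.5345, 0.0153, 0.0957]
tool_rot: [-0.0, 0.704, 0.711, -0.0]
contact_force: [-0.3, -1.6, -2.6]
gripper_width: 0.003
grip_force: 1.0
clock: 13.0
position: [0.5348, 0.0471, 0.0961]
tool_rot: [0.0, 0.704, 0.711, 0.0]
contact_force: [0.5, -0.3, 0.3]
gripper_width: 0.005
grip_force: 0.1
```

View pics/s6.png

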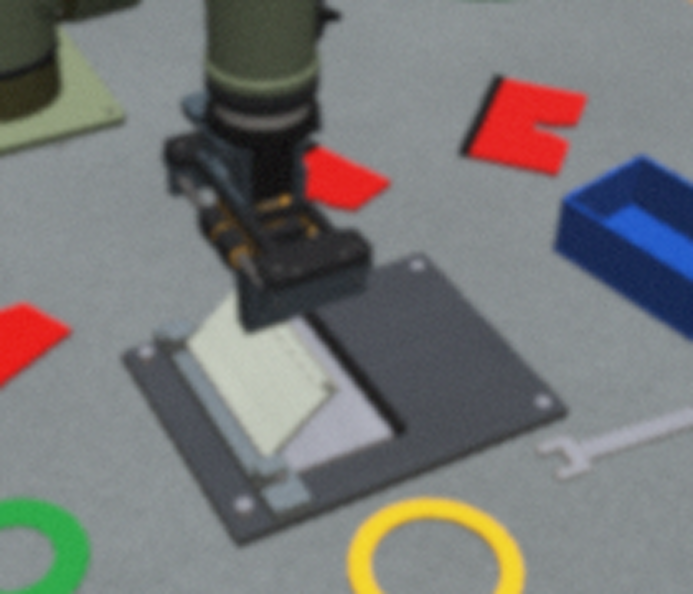

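The flap is past half-way, at roughly 45°, with its edge at (280,300)-(330,385). Now I go over the lip and press down.

```bash

python3 -m crank '[0,0,0.06,0,0,0,0,0.2,0,0,0,0,0,0.05,-0.1,0,0,0,0,0.05,-0.1,0,0,0,0,0.03,-0.1,0,0,0]'
python3 -m crank '[0,0.03,-0.08,0,0,0,0,0.03,-0.06,0,0,0,0,0,-0.04,0,0,0,0,0,-0.02,0,0,0,0,0,0,0,0,0]'
```

```text
clock: 13.68
position: [0.5348, 0.0807, 0.0714]
tool_rot: [0.0, 0.703, 0.711, 0.0]
contact_force: [0.1, 1.9, 2.2]
gripper_width: 0.002
grip_force: 0.8
clock: 14.3
position: [0.5347, 0.0855, 0.0519]
tool_rot: [0.0, 0.704, 0.711, -0.0]
contact_force: [0.3, 0.8, -0.4]
gripper_width: 0.002
grip_force: 0.0
```

```bash

python3 -m crank '[0,0,-0.02,0,0,0,0,0,-0.01,0,0,0,0,0,-0.01,0,0,0,0,0,-0.01,0,0,0,0,0,0,0,0,0]'
python3 -c "
from h import *
im=camera('scene');cv2.imwrite('pics/s7.png',cv2.resize(im[150:300,180:390,::-1],None,fx=3.8,fy=3.8,interpolation=cv2.INTER_CUBIC))"
```

```text
clock: 14.92
position: [0.5351, 0.0857, 0.05]
tool_rot: [0.001, 0.704, 0.711, 0.001]
contact_force: [-5.1, -0.6, 19.7]
gripper_width: 0.005
grip_force: 9.8
```

View pics/s7.png

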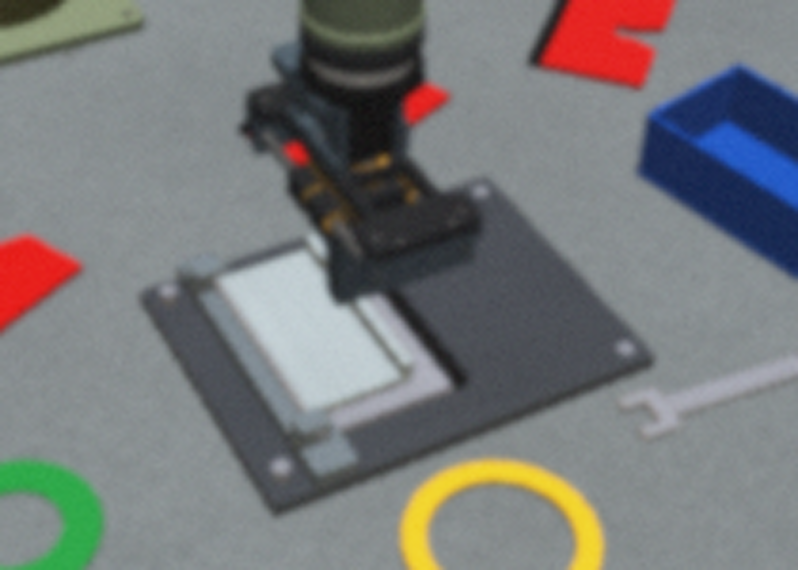

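The flap lies level on the end stop: lip at z = 50 mm with 20 N. The guard's end is still at (460,382), so the blade hasn't shifted. I lift straight up and hand in.

```bash

python3 -m crank '[0,0,0.1,0,0,0,0,0,0.4,0,0,0,0,0,0.4,0,0,0,0,0,0.3,0,0,0,0,0,0,0,0,0]'
python3 -m crank '[0,0,0,0,0,0,0,0,0,0,0,0,0,0,0,0,0,0,0,0,0,0,0,0,0,0,0,0,0,0]'
python3 -c "
from h import *
print(readout.sense()['contact_force']);print(r.close_job())"
```

```text
clock: 15.6
position: [0.5363, 0.0859, 0.1693]
tool_rot: [0.002, 0.704, 0.711, 0.002]
contact_force: [0.4, -0.8, 0.0]
gripper_width: 0.006
grip_force: 0.0
clock: 16.23
position: [0.5347, 0.0857, 0.1668]
tool_rot: [-0.0, 0.704, 0.711, -0.0]
contact_force: [-0.2, -0.7, 0.8]
gripper_width: 0.004
grip_force: 0.0
[-0.16570219 -0.66020072  0.82672296]
the job is handed in; nothing more can be done
None
```

The job is handed in at 16.2 s: the blade measured home against the fence with its notch over the pin, the flap is pressed down to its end stop and the bystanders were left alone; no verdict was returned.

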